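Lock the grater inserts in their keeper with the pin

ROBOT

A 6-joint arm with a two-finger parallel gripper is mounted at the origin on the work surface. World frame = base frame: x ahead of the robot, y to its left, z up, the work surface at z = 0. Lengths are in m, angles in rad, forces in N, time in s.
With the tool pointing down it reaches from about 0.25 to 0.775 m from the base axis. Payload 4 kg.
Tool frame: the origin (TCP) lies between the finger pads; the fingertips stand 25 mm ahead of it and the grasp point (between the pads) lies 6 mm ahead of it (robot.tip_reach is the distance from the TCP to the fingertips, in m); z points along the fingers, y is the line along which they close (so a half turn about z gives the same grasp; the last joint's range is limited). The gripper opens to 94 mm and grips with 3 to 60 N. Pads are 16 mm wide; open, the fingers measure 119 mm over their backs; the gripper's body (75 mm by 177 mm) begins 78 mm behind the grasp point.
Start: joints at [-1.398, 0.087, 1.371, -0, 1.684, -0.103], TCP at [0.15, -0.529, 0.205] pointing down, gripper open.
Joint ranges: [-3.1, 3.1], [-0.76, 2.03], [0.27, 2.55], [-1.08, 4.22], [0.17, 2.65], [-2.57, 2.57]. Speed limits (rad/s): [2.79, 2.79, 3.14, 3.14, 3.14, 3.14].

INTERFACE

Orientations are given as [roll, pitch, yaw] about the fixed x, y, z axes, in that order (R = Rz(yaw) Ry(pitch) Rx(roll)).
In Python, from bench import sensors, snapshot, camera_info, ticket, robot gives the robot as it stands.
- The arm moves only by the tool arm_command, never from a script. Its argument "plan" is a list of rows, each an object with "grip": the closure, from -1 (fully open) to 1 (shut); "slide": the shift along the tool's x, y, z normalised to -1 to 1, where 1 is 500 mm, a list of three; "spin": the turn about the tool's z normalised to -1 to 1, where 1 is 5 degrees. A call has 1 to 10 rows; each row shifts and turns the commanded pose from where the row before left it, along the tool's axes as they then stand; what a row does not reach is not made up. A row lasts 1/8 s, in which the tool goes at most 62.5 mm and 10.7 degrees, less where a joint would pass 70% of its speed; a pose out of reach is approached as far as the arm can. A call with a number of a shift or a turn outside -1 to 1 is refused whole. A call with a gripper value outside its range is refused whole. The fingers move at their own pace and stop on an object; the grip force is fixed at half the most. Time passes only in rows, so rows that do not move let the fingers close. It gives the time, the measured TCP pose, the force, the opening and the grip force at its end, in the units of the state.
- sensors.get_obs(): the state, without advancing time (a new reading comes with each control period).
- snapshot(name): name is "scene" or "top"; returns the picture (480x640x3 uint8, red, green, blue); there is no depth.
- camera_info(name): a dict with "fx", "fy", "cx", "cy" (pixels), "position" and "rotation" of the camera in the world. Camera axes: x right, y up, looking along -z (the intrinsics and any distortion apply to the point x, -y, -z); pixel columns grow to the right and rows downward; lengths in m; the calibration is good to about 2 mm. A picture is of the moment at which its call begins. camera_info takes no time and is no camera call.
- ticket.close_job(): hands the job in; it is judged then, once.
The state is a dict: "time": time; "joint_positions": joint angles; "qvel": joint speeds; "joint_torque": joint torques, N m; "tool_pos": TCP position; "ee_rot": TCP orientation; "wrist_force": force on the tool from outside, world axes, zero at the start; "wrist_torque": the same for the moment, N m; "width": finger opening in m; "finger_force": force on a finger pad.
Only numpy, scipy, OpenCV 4.12 (cv2) and the standard library are available. Lean on these libraries where they do the work, as an engineer would, in place of code of your own. Each camera call takes 0.05 s, during which the arm holds its last target. There are 200 camera calls.

TASK

Lock the three loose grater inserts into their wooden keeper tray: take the red-handled steel pin out of its holder, work it gently down through the holes of all three stacked inserts, lining them up as you go, and into the socket in the tray floor until its collar rests flush on the top insert, then let go of it. Do not force it and keep all the inserts lying flat in the tray. Leave the canister, the pepper mill and the green storage box alone.

Things in the scene. Friction and masses are not known exactly. Their poses are not given: they have to be found in the camera images.
- keeper: Keeper tray: fixed dark wooden block 162 x 89 mm, long side along its x axis. Origin: centre of its underside on the counter, z up. Flat floor 30 mm above the origin; 8 mm thick walls rise 22 mm above the floor on all four sides; inside 146 mm along x, 73 mm along y. Three loose grater inserts lie stacked in it. It must not be loaded with more than 40 N; a gentle hand needs under 15 N.
- socket (a point): Mouth of the blind round socket in the middle of the tray floor, 30 mm straight above the tray's origin, axes as the tray's: 15 mm wide, 25 mm deep. Hidden under the inserts.
- stack (a point): Point on the socket's axis at the top of the stack, 54 mm above the tray's origin, axes as the tray's. The inserts' upper faces are 54 (white), 46 (orange) and 38 mm (green) above the tray's origin. Each slides along the tray's x and starts at its own place, with its hole up to 14 mm off this axis along x (1 mm along y).
- insert_top: White top insert; orange and green ones alike lie hidden below. 110 x 70 x 8 mm, 90 g, one round 16 mm through hole in the middle. Origin: centre of its underside, on the hole's axis; z up. Where the hidden holes are is not measured: feel for them, e.g. sliding the pin's lightly pressed nose along the tray's x. The pin drags along inserts it is through.
- holder: Pin holder: fixed pine block 64 x 64 x 50 mm with a vertical 16 mm hole right through its middle. Origin: centre of its underside, z up.
- pin: Locking pin, 140 g, upright in the holder with its collar resting on the holder's top. Origin: the end of the nose (lowest point) on the pin's axis; z runs up along the pin. Nose: flat 8 mm wide at the end, a cone widening to the 12 mm shank at 4 mm. Shank 12 mm in diameter up to 44 mm; steel collar 30 mm in diameter from 44 to 48 mm; round red handle 22 mm in diameter from 48 to 86 mm (top).
- canister: Cream ceramic canister, 108 mm wide, 163 mm high. Bystander. Origin: centre of its underside.
- mill: Glass pepper mill with a steel top, 56 mm wide, 143 mm high. Bystander. Origin: centre of its underside.
- box: Green plastic storage box with its hinged lid shut, 138 x 178 x 92 mm. Bystander. Origin: centre of its underside.
Things that resemble listed ones, but are neither listed nor needed, are in the scene too. What is shaped like the pin but black or blue is not meant.

How it is judged:
At the end, for the whole second after the job is handed in: The pin stands upright (5 deg) and at rest in the socket, within 4 mm of its axis, nose 7 to 12.5 mm above the tray's underside (collar flush: 10 mm); top insert flat (3 deg), its underside 44.5 to 47.5 mm above the tray's underside, its hole within 6 mm of the socket's axis (z of pin in the frame of keeper between 0.007 and 0.0125 m and horizontal distance between pin and keeper below 0.004 m and angle between pin's own z axis and vertical below 0.09 rad and z of insert_top in the frame of keeper between 0.0445 and 0.0475 m and horizontal distance between insert_top and keeper below 0.006 m and angle between insert_top's own z axis and vertical below 0.05 rad and linear speed of pin below 0.02 m/s); the robot touches nothing.
It fails at once if the tray and the stack in it are loaded with more than 40 N (contact force between keeper and anything else above 40 N).
It fails at once if an insert is lifted: the top insert rises more than 6 mm or tips more than 8 degrees (z of insert_top in the frame of keeper above 0.052 m or angle between insert_top's own z axis and vertical above 0.14 rad).
It fails at once if the canister is moved more than 15 mm (distance of canister from where it was at the start of the episode above 0.015 m).
It fails at once if the pepper mill is moved more than 15 mm (distance of mill from where it was at the start of the episode above 0.015 m).
It fails at once if the storage box is moved more than 15 mm (distance of box from where it was at the start of the episode above 0.015 m).
It also fails if it takes over 54 s, if anything falls off the work surface, if the arm or the gripper's body presses on something with over 40 N, if the wrist force passes 120 N, or if a joint passes its speed limit or range.

## Working session

There is one attempt and no reset: what is moved stays moved. The work goes in short steps, Python scripts to look and compute and a tool call to move; the robot and the scene stay as the last step left them, time stands still between calls to the robot, and variables do not carry over. Pictures are saved under pics/ and viewed, at most 10 in all, crops included, and the job is handed in when it is done.

Besides the shell and the picture viewer there is one more tool, called after "Call:" by a JSON object that holds its "api" and its "payload". arm_command: Moves the arm, as the interface text tells. Scaled input: -1 to 1 covers 500 mm each way for a shift and 5 degrees each way for a turn. Its arguments: {"type":"object","properties":{"plan":{"type":"array","items":{"type":"object","properties":{"grip":{"type":"number"},"slide":{"type":"array","items":{"type":"number"}},"spin":{"type":"number"}}}}},"required":["plan"]}

```bash
mkdir -p pics
python3 - <<'E'
from bench import sensors, snapshot, camera_info, robot
import cv2
for n in("scene","top"):
    cv2.imwrite(f"pics/{n}0.png",snapshot(n)[:,:,::-1]); print(n,camera_info(n))
print(sensors.get_obs())
E
```

```text
scene {'fx': 468.65553046500685, 'fy': 468.65553046500685, 'cx': 318.33314036806826, 'cy': 239.69701748105658, 'position': array([ 1.24330368, -0.28329369,  0.55339327]), 'rotation': array([ 1.02170508, -0.02451517,  1.1297502 ])}
top {'fx': 486.3177532063594, 'fy': 486.3177532063594, 'cx': 318.63359656956106, 'cy': 240.02651937589275, 'position': array([0.36495655, 0.05272643, 1.09065056]), 'rotation': array([ 0.18685476,  0.00221604, -1.58155797])}
{'time': 0.1, 'joint_positions': array([-1.39811012e+00,  8.78860425e-02,  1.37208735e+00, -3.06251611e-06,
        1.68358257e+00, -1.03066362e-01]), 'qvel': array([-0.00110999, -0.00048035, -0.0025565 ,  0.00030007,  0.00124366,
        0.00194771]), 'joint_torque': array([ 2.35484287e-03, -3.41249943e+01, -3.03303301e+01,  7.19206268e-02,
        3.04302096e-02, -9.62908507e-05]), 'tool_pos': array([ 0.14967737, -0.52873573,  0.20342651]), 'ee_rot': array([-3.13963944e+00, -1.98966144e-04,  2.75752034e-01]), 'wrist_force': array([ 0.20427174,  0.28701569, -0.16924567]), 'wrist_torque': array([ 0.08933915, -0.02326973, -0.00034666]), 'finger_force': 0.0, 'width': 0.09358317971349431}
```

View pics/scene0.png

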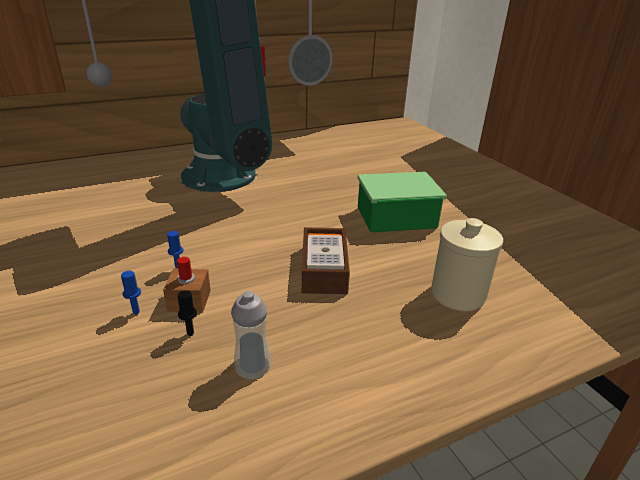

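View pics/top0.png

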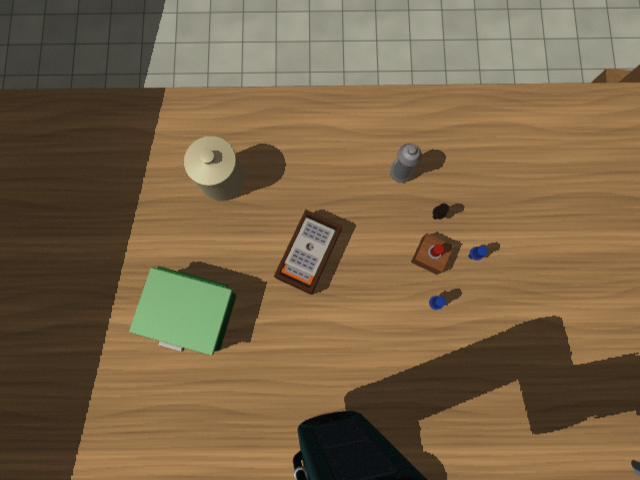

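```bash
cat > h.py <<'E'
import numpy as np, cv2
from scipy.spatial.transform import Rotation as R
from bench import sensors, snapshot, camera_info
def cast(n,px,z):
    c=camera_info(n); px=np.atleast_2d(px).astype(float)
    d=np.c_[(px[:,0]-c['cx'])/c['fx'],-(px[:,1]-c['cy'])/c['fy'],-np.ones(len(px))]
    d=R.from_euler('xyz',c['rotation']).apply(d); p=np.array(c['position'])
    return p+d*((z-p[2])/d[:,2])[:,None]
def proj(n,P):
    c=camera_info(n); q=R.from_euler('xyz',c['rotation']).inv().apply(np.atleast_2d(P)-c['position'])
    return np.c_[c['cx']+c['fx']*q[:,0]/-q[:,2], c['cy']-c['fy']*q[:,1]/-q[:,2]]
def big(mask):
    cs,_=cv2.findContours(mask.astype(np.uint8),cv2.RETR_EXTERNAL,cv2.CHAIN_APPROX_NONE)
    return max(cs,key=cv2.contourArea)[:,0]
E
python3 - <<'E'
from h import *
a={n:cv2.imread(f"pics/{n}0.png") for n in("scene","top")}
for n in a:
    b,g,r=[a[n][:,:,i].astype(int) for i in range(3)]
    m=(r>120)&(g<60)&(b<60)
    if n=="scene": m[:200]=0
    k=big(m); print(n,"red",k.min(0),k.max(0),k.mean(0))
    for z in(.092,.073,.055): print(z,cast(n,[(k.min(0)+k.max(0))/2],z))
b,g,r=[a["top"][:,:,i].astype(int) for i in range(3)]
def world(k,z): 
    w=cast("top",k,z)[:,:2]*1000; q=cv2.minAreaRect(w.astype(np.float32)); print(q, cv2.boxPoints(q).tolist()); return w
roi=np.zeros(b.shape,bool); roi[205:300,268:348]=1
ins=roi&(((r>130)&(b>120))|((r>180)&(g<140)&(b<70)))
print("ins"); world(big(cv2.morphologyEx(ins.astype(np.uint8),cv2.MORPH_CLOSE,np.ones((7,7)))),.052)
brown=roi&(r<110); 
t=a["top"]
cv2.imwrite("pics/c1.png",np.hstack([cv2.resize(t[200:305,265:350],None,fx=5,fy=5,interpolation=cv2.INTER_CUBIC)[:,:400],cv2.resize(t[215:290,400:466],None,fx=5.98,fy=7,interpolation=cv2.INTER_CUBIC)]))
E
```

```text
scene red [177 257] [189 262] [183.         259.69230769]
0.092 [[ 0.53363182 -0.19668625  0.092     ]]
0.073 [[ 0.5044078  -0.19311979  0.073     ]]
0.055 [[ 0.47672189 -0.18974104  0.055     ]]
top red [434 244] [443 253] [438.28 249.  ]
0.092 [[ 0.53303291 -0.19642955  0.092     ]]
0.073 [[ 0.53623068 -0.20116991  0.073     ]]
0.055 [[ 0.53926014 -0.20566078  0.055     ]]
ins
((538.8630981445312, 77.15343475341797), (68.98299407958984, 128.75253295898438), 64.78282165527344) [[465.92681884765625, 73.37654113769531], [582.4091186523438, 18.52145767211914], [611.7993774414062, 80.93032836914062], [495.31707763671875, 135.78541564941406]]
```

View pics/c1.png

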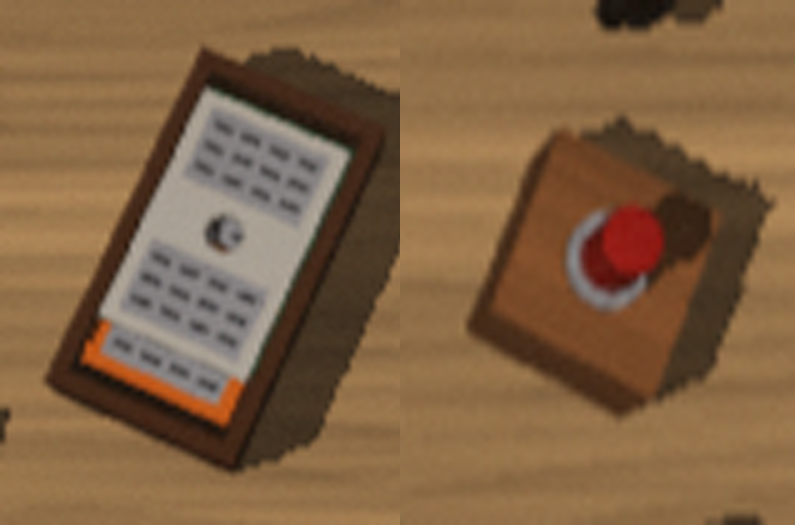

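Run:
```python
from h import *
o=lambda u:(np.array(u)+.5)/5-.5+[265,200]
c=cast("top",o([(203,47),(385,130),(237,468),(48,378)]),.052)[:,:2]*1000
print(c.round(1),c.mean(0)); 
for i in range(4): print(np.linalg.norm(c[i]-c[(i+1)%4]))
for i,j in((3,0),(2,1)):
    d=c[j]-c[i]; print(np.degrees(np.arctan2(d[1],d[0])))
print("hole",cast("top",o([(224,233)]),.054)*1000)
w=cast("top",o([(205,87),(352,150),(100,317)]),.054)*1000; print("white corners TL TR BL",w)
print("orange BL BR",cast("top",o([(82,362),(226,428)]),.046)*1000)
h=(np.array([(565,130),(718,205),(655,397),(488,310)])-[400,0]+.5)/[5.98,7]-.5+[400,215]
print("holder",cast("top",h,.05)[:,:2]*1000, (cast("top",h,.05)*1000).mean(0))
```

```text
[[631.1  81.7]
 [592.9   2.4]
 [446.3  68.3]
 [485.6 149. ]] [538.97403149  75.35321558]
88.0955277780529
160.7392373566299
89.84052080849978
160.31938616870872
-24.824774196154053
-24.205333646028617
hole [[547.58607825  73.04380642  54.        ]]
white corners TL TR BL [[612.5768124   80.89285009  54.        ]
 [583.67182768  17.02078945  54.        ]
 [511.50059416 126.64145979  54.        ]]
orange BL BR [[493.10963531 134.94353098  46.        ]
 [463.91584629  72.95665107  46.        ]]
holder [[ 574.35645951 -184.12939388]
 [ 549.98557772 -238.45919095]
 [ 490.33787086 -212.10594234]
 [ 517.99344563 -153.35964619]] [ 533.16833843 -197.01354334   50.        ]
```

Call:
{"api": "arm_command", "payload": {"plan": [{"spin": -1, "slide": [0, 0, 0], "grip": 0}, {"spin": -1, "slide": [0, 0, 0], "grip": 0}, {"spin": -1, "slide": [0, 0, 0], "grip": 0}, {"spin": -1, "slide": [0, 0, 0], "grip": 0}, {"spin": -1, "slide": [0, 0, 0], "grip": 0}, {"spin": -1, "slide": [0, 0, 0], "grip": 0}, {"spin": -1, "slide": [0, 0, 0], "grip": 0}, {"spin": -1, "slide": [0, 0, 0], "grip": 0}, {"spin": -1, "slide": [0, 0, 0], "grip": 0}, {"spin": -0.94, "slide": [0, 0, 0], "grip": 0}]}}

```text
time: 1.35
tool_pos: [0.1497, -0.5289, 0.2038]
ee_rot: [-3.141, -0.001, 1.146]
wrist_force: [-0.7, 0.0, 0.2]
width: 0.0469
finger_force: 0.0
```

Call:
{"api": "arm_command", "payload": {"plan": [{"slide": [0.092, 0.042, 0], "grip": 0}, {"slide": [0.092, 0.042, 0], "grip": 0}, {"slide": [0.092, 0.042, 0], "grip": 0}, {"slide": [0.092, 0.042, 0], "grip": 0}, {"slide": [0.092, 0.042, 0], "grip": 0}, {"slide": [0.092, 0.042, 0], "grip": 0}, {"slide": [0.092, 0.042, 0], "grip": 0}, {"slide": [0.092, 0.042, 0], "grip": 0}, {"slide": [0.092, 0.042, 0], "grip": 0}, {"slide": [0.092, 0.042, 0], "grip": 0}]}}

```text
invalid input at $.plan[0]: expected keys grip, slide, spin
```

Call:
{"api": "arm_command", "payload": {"plan": [{"slide": [0, 0, 0], "grip": 0}, {"slide": [0, 0, 0], "grip": 0}]}}

```text
invalid input at $.plan[0]: expected keys grip, slide, spin
```

Call:
{"api": "arm_command", "payload": {"plan": [{"spin": 0, "slide": [0.092, 0.042, 0], "grip": 0}, {"spin": 0, "slide": [0.092, 0.042, 0], "grip": 0}, {"spin": 0, "slide": [0.092, 0.042, 0], "grip": 0}, {"spin": 0, "slide": [0.092, 0.042, 0], "grip": 0}, {"spin": 0, "slide": [0.092, 0.042, 0], "grip": 0}, {"spin": 0, "slide": [0.092, 0.042, 0], "grip": 0}, {"spin": 0, "slide": [0.092, 0.042, 0], "grip": 0}, {"spin": 0, "slide": [0.092, 0.042, 0], "grip": 0}, {"spin": 0, "slide": [0.092, 0.042, 0], "grip": 0}, {"spin": 0, "slide": [0.092, 0.042, 0], "grip": 0}]}}

```text
time: 2.6
tool_pos: [0.5325, -0.1964, 0.2039]
ee_rot: [-3.141, 0.0, 1.143]
wrist_force: [0.4, -0.9, -0.5]
width: 0.0471
finger_force: 0.0
```

Call:
{"api": "arm_command", "payload": {"plan": [{"spin": 0, "slide": [0, 0, 0], "grip": 0}, {"spin": 0, "slide": [0, 0, 0], "grip": 0}]}}

```text
time: 2.85
tool_pos: [0.5311, -0.1978, 0.2039]
ee_rot: [-3.14, 0.001, 1.144]
wrist_force: [-0.3, 0.9, 0.1]
width: 0.0473
finger_force: 0.0
```

Call:
{"api": "arm_command", "payload": {"plan": [{"spin": 0, "slide": [0.0036, 0.003, 0.04], "grip": 0}, {"spin": 0, "slide": [0, 0, 0.06], "grip": 0}, {"spin": 0, "slide": [0, 0, 0.06], "grip": 0}, {"spin": 0, "slide": [0, 0, 0.04], "grip": 0}, {"spin": 0, "slide": [0, 0, 0.04], "grip": 0}, {"spin": 0, "slide": [0, 0, 0.003], "grip": 0}, {"spin": 0, "slide": [0, 0, 0], "grip": 0}]}}

```text
time: 3.72
tool_pos: [0.5335, -0.1977, 0.0837]
ee_rot: [3.141, 0.0, 1.142]
wrist_force: [0.3, 0.8, 0.1]
width: 0.0465
finger_force: 0.0
```

Run:
```python
from h import *
s=snapshot("scene")[:,:,::-1]
cv2.imwrite("pics/s1.png",cv2.resize(s[190:330,110:250],None,fx=4,fy=4,interpolation=cv2.INTER_CUBIC)); print(sensors.get_obs()['tool_pos'])
```

```text
[ 0.5339661  -0.19761243  0.08424879]
```

View pics/s1.png

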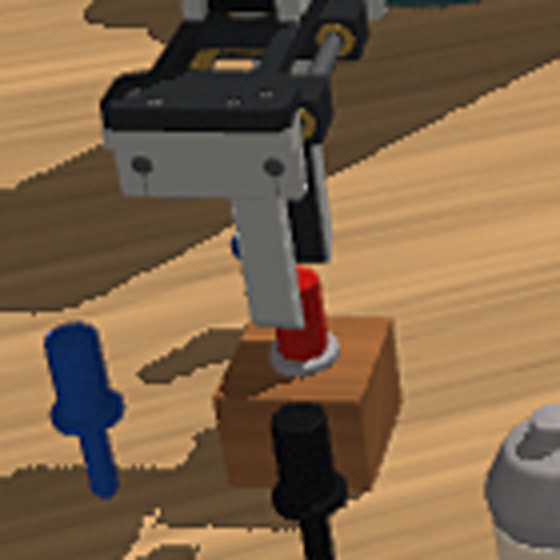

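Call:
{"api": "arm_command", "payload": {"plan": [{"spin": 0, "slide": [0, 0, 0], "grip": 1}, {"spin": 0, "slide": [0, 0, 0], "grip": 1}, {"spin": 0, "slide": [0, 0, 0], "grip": 1}, {"spin": 0, "slide": [0, 0, 0], "grip": 1}, {"spin": 0, "slide": [0, 0, 0], "grip": 1}, {"spin": 0, "slide": [0, 0, 0], "grip": 1}]}}

```text
time: 4.53
tool_pos: [0.5338, -0.1967, 0.0833]
ee_rot: [3.141, 0.0, 1.143]
wrist_force: [-1.2, 1.4, 3.3]
width: 0.0206
finger_force: 30.0
```

Run:
```python
from bench import sensors
o=sensors.get_obs(); print(o['tool_pos'],o['wrist_force'],o['finger_force'],o['width'])
```

```text
[ 0.53379504 -0.19672225  0.08333302] [-1.22764267  1.37237842  3.28455473] 29.99952256679535 0.02064350816385467
```

Call:
{"api": "arm_command", "payload": {"plan": [{"spin": 0, "slide": [0, 0, -0.04], "grip": 1}, {"spin": 0, "slide": [0, 0, -0.06], "grip": 1}, {"spin": 0, "slide": [0, 0, -0.08], "grip": 1}, {"spin": 0, "slide": [0, 0, -0.05], "grip": 1}, {"spin": 0, "slide": [0.05, -0.02, 0], "grip": 1}, {"spin": 0, "slide": [0.1, -0.04, 0], "grip": 1}, {"spin": 0, "slide": [0.1, -0.04, 0], "grip": 1}, {"spin": 0, "slide": [0.1, -0.04, 0], "grip": 1}, {"spin": 0, "slide": [0.1, -0.04, 0], "grip": 1}, {"spin": 0, "slide": [0.05, -0.018, 0], "grip": 1}]}}

```text
time: 5.78
tool_pos: [0.5468, 0.0746, 0.197]
ee_rot: [-3.14, 0.0, 1.146]
wrist_force: [1.1, -0.7, -1.3]
width: 0.0207
finger_force: 30.0
```

Call:
{"api": "arm_command", "payload": {"plan": [{"spin": 0, "slide": [0, 0, 0.04], "grip": 1}, {"spin": 0, "slide": [0, 0, 0.04], "grip": 1}, {"spin": 0, "slide": [0, 0, 0.02], "grip": 1}, {"spin": 0, "slide": [0, 0, 0], "grip": 1}, {"spin": 0, "slide": [0, 0, 0], "grip": 1}]}}

```text
time: 6.4
tool_pos: [0.5478, 0.0717, 0.1487]
ee_rot: [3.14, -0.001, 1.143]
wrist_force: [-0.5, -0.3, -1.3]
width: 0.0208
finger_force: 30.0
```

Run:
```python
from h import *
s=snapshot("scene")[:,:,::-1]
cv2.imwrite("pics/s2.png",cv2.resize(s[190:310,260:390],None,fx=5,fy=5,interpolation=cv2.INTER_CUBIC))
o=sensors.get_obs(); p=o['tool_pos'];print(p,o['wrist_force'],o['finger_force'])
q=proj("scene",[p-[0,0,.0773],[.539,.0754,.054],[.5472,.0717,.054]]);print((q-[260,190]+.5)*5-.5)
```

```text
[0.54796615 0.07168977 0.14901363] [-0.11950475  0.37903626 -2.64580186] 29.985322952270508
[[325.2652069  260.67342095]
 [322.40128616 285.64354405]
 [323.02951382 297.80826366]]
```

View pics/s2.png

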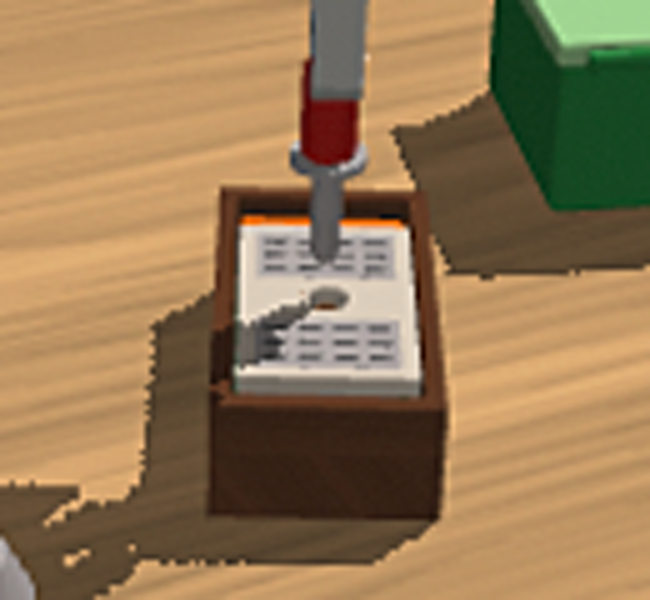

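Call:
{"api": "arm_command", "payload": {"plan": [{"spin": 0, "slide": [0.0022, -0.001, 0.016], "grip": 1}, {"spin": 0, "slide": [0, 0, 0.012], "grip": 1}, {"spin": 0, "slide": [0, 0, 0.004], "grip": 1}, {"spin": 0, "slide": [0, 0, 0.004], "grip": 1}, {"spin": 0, "slide": [0, 0, 0.003], "grip": 1}, {"spin": 0, "slide": [0, 0, 0.002], "grip": 1}, {"spin": 0, "slide": [0, 0, 0], "grip": 1}]}}

```text
time: 7.32
tool_pos: [0.5473, 0.073, 0.1275]
ee_rot: [3.141, 0.0, 1.143]
wrist_force: [-1.4, -0.2, -2.1]
width: 0.0207
finger_force: 30.0
```

Call:
{"api": "arm_command", "payload": {"plan": [{"spin": 0, "slide": [0, 0, 0.003], "grip": 1}, {"spin": 0, "slide": [0, 0, 0.002], "grip": 1}, {"spin": 0, "slide": [0, 0, 0.002], "grip": 1}, {"spin": 0, "slide": [0, 0, 0.001], "grip": 1}, {"spin": 0, "slide": [0, 0, 0], "grip": 1}]}}

```text
time: 7.95
tool_pos: [0.5474, 0.073, 0.1235]
ee_rot: [3.141, 0.0, 1.143]
wrist_force: [1.4, -0.3, -0.8]
width: 0.0208
finger_force: 30.0
```

Call:
{"api": "arm_command", "payload": {"plan": [{"spin": 0, "slide": [0, 0, 0.001], "grip": 1}, {"spin": 0, "slide": [0, 0, 0.001], "grip": 1}, {"spin": 0, "slide": [0, 0, 0], "grip": 1}]}}

```text
time: 8.32
tool_pos: [0.5475, 0.0731, 0.1231]
ee_rot: [3.141, -0.0, 1.143]
wrist_force: [-0.5, 0.6, 1.6]
width: 0.0207
finger_force: 30.0
```

Call:
{"api": "arm_command", "payload": {"plan": [{"spin": 0, "slide": [0, -0.005, 0], "grip": 1}, {"spin": 0, "slide": [0, -0.005, 0], "grip": 1}, {"spin": 0, "slide": [0, -0.005, 0], "grip": 1}, {"spin": 0, "slide": [0, -0.005, 0], "grip": 1}, {"spin": 0, "slide": [0, -0.005, 0], "grip": 1}, {"spin": 0, "slide": [0, -0.005, 0], "grip": 1}]}}

```text
time: 9.07
tool_pos: [0.5337, 0.0793, 0.1227]
ee_rot: [3.141, -0.0, 1.143]
wrist_force: [2.7, -1.0, -0.1]
width: 0.0208
finger_force: 30.0
```

Call:
{"api": "arm_command", "payload": {"plan": [{"spin": 0, "slide": [0, -0.004, 0.001], "grip": 1}, {"spin": 0, "slide": [0, -0.003, 0.001], "grip": 1}, {"spin": 0, "slide": [0, 0, 0], "grip": 1}]}}

```text
time: 9.45
tool_pos: [0.5291, 0.0811, 0.1202]
ee_rot: [-3.138, 0.001, 1.144]
wrist_force: [0.4, 0.0, -1.6]
width: 0.021
finger_force: 30.0
```

Call:
{"api": "arm_command", "payload": {"plan": [{"spin": 0, "slide": [0, -0.001, 0.002], "grip": 1}, {"spin": 0, "slide": [0, 0, 0.002], "grip": 1}, {"spin": 0, "slide": [0, 0, 0.002], "grip": 1}, {"spin": 0, "slide": [0, 0, 0.002], "grip": 1}, {"spin": 0, "slide": [0, 0, 0], "grip": 1}]}}

```text
time: 10.07
tool_pos: [0.5299, 0.0809, 0.1173]
ee_rot: [-3.141, 0.0, 1.143]
wrist_force: [0.1, 0.4, -1.5]
width: 0.0206
finger_force: 30.0
```

Call:
{"api": "arm_command", "payload": {"plan": [{"spin": 0, "slide": [0, 0, 0.002], "grip": 1}, {"spin": 0, "slide": [0, 0, 0.002], "grip": 1}, {"spin": 0, "slide": [0, 0, 0.001], "grip": 1}, {"spin": 0, "slide": [0, 0, 0], "grip": 1}]}}

```text
time: 10.58
tool_pos: [0.5301, 0.081, 0.1151]
ee_rot: [3.141, -0.0, 1.143]
wrist_force: [-0.9, -0.2, -0.3]
width: 0.0207
finger_force: 30.0
```

Call:
{"api": "arm_command", "payload": {"plan": [{"spin": 0, "slide": [0, 0, 0.001], "grip": 1}, {"spin": 0, "slide": [0, 0, 0.001], "grip": 1}, {"spin": 0, "slide": [0, 0, 0], "grip": 1}]}}

```text
time: 10.95
tool_pos: [0.5305, 0.0811, 0.115]
ee_rot: [3.14, -0.001, 1.143]
wrist_force: [-0.5, -0.3, 5.4]
width: 0.0212
finger_force: 30.1
```

Call:
{"api": "arm_command", "payload": {"plan": [{"spin": 0, "slide": [0, 0.005, 0], "grip": 1}, {"spin": 0, "slide": [0, 0.005, 0], "grip": 1}, {"spin": 0, "slide": [0, 0.005, 0], "grip": 1}]}}

```text
time: 11.32
tool_pos: [0.5346, 0.0793, 0.1149]
ee_rot: [-3.136, -0.001, 1.144]
wrist_force: [-6.9, 2.7, 10.4]
width: 0.0208
finger_force: 31.1
```

Call:
{"api": "arm_command", "payload": {"plan": [{"spin": 0, "slide": [0, 0, -0.002], "grip": 1}, {"spin": 0, "slide": [0, 0.003, 0], "grip": 1}, {"spin": 0, "slide": [0, 0.003, 0], "grip": 1}, {"spin": 0, "slide": [0, 0.003, 0], "grip": 1}]}}

```text
time: 11.82
tool_pos: [0.5386, 0.0773, 0.1151]
ee_rot: [-3.135, -0.0, 1.144]
wrist_force: [-6.9, 2.2, 6.7]
width: 0.0207
finger_force: 31.3
```

Call:
{"api": "arm_command", "payload": {"plan": [{"spin": 0, "slide": [0, 0.004, -0.0005], "grip": 1}, {"spin": 0, "slide": [0, 0.004, 0], "grip": 1}, {"spin": 0, "slide": [0, 0.003, 0], "grip": 1}]}}

```text
time: 12.2
tool_pos: [0.5435, 0.075, 0.1152]
ee_rot: [-3.135, 0.0, 1.144]
wrist_force: [-6.4, 3.8, 7.8]
width: 0.0206
finger_force: 31.9
```

Call:
{"api": "arm_command", "payload": {"plan": [{"spin": 0, "slide": [0, 0.004, -0.0005], "grip": 1}, {"spin": 0, "slide": [0, 0.004, 0], "grip": 1}, {"spin": 0, "slide": [0, 0.003, 0], "grip": 1}]}}

```text
time: 12.58
tool_pos: [0.5483, 0.0727, 0.1152]
ee_rot: [-3.135, 0.0, 1.144]
wrist_force: [-6.3, 2.9, 6.8]
width: 0.0205
finger_force: 31.8
```

Call:
{"api": "arm_command", "payload": {"plan": [{"spin": 0, "slide": [0, 0.004, 0], "grip": 1}, {"spin": 0, "slide": [0, 0.004, 0], "grip": 1}, {"spin": 0, "slide": [0, 0, 0], "grip": 1}]}}

```text
time: 12.95
tool_pos: [0.5527, 0.0707, 0.1153]
ee_rot: [-3.137, 0.0, 1.144]
wrist_force: [-3.5, 1.8, 5.0]
width: 0.0207
finger_force: 31.2
```

Run:
```python
from h import *
s=snapshot("scene")[:,:,::-1]
t=snapshot("top")[:,:,::-1]
cv2.imwrite("pics/s3.png",np.hstack([cv2.resize(s[200:300,290:360],None,fx=5.5,fy=5.5,interpolation=cv2.INTER_CUBIC),cv2.resize(t[200:300,268:344],None,fx=5.5,fy=5.5,interpolation=cv2.INTER_CUBIC)]))
o=sensors.get_obs(); p=o['tool_pos'];print(p,o['wrist_force'],o['finger_force'])
```

```text
[0.55279525 0.07065936 0.11525166] [-3.80797978  2.59786524  6.0249325 ] 31.266078650951385
```

View pics/s3.png

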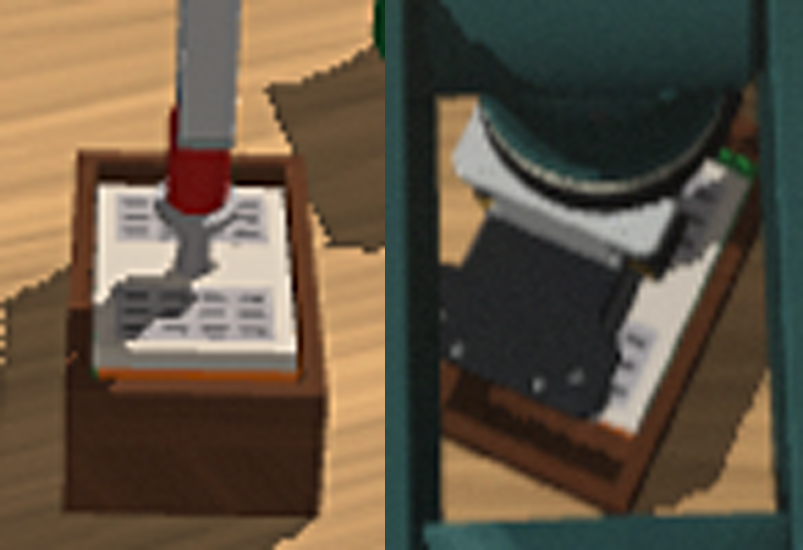

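Call:
{"api": "arm_command", "payload": {"plan": [{"spin": 0, "slide": [0, 0.004, 0], "grip": 1}, {"spin": 0, "slide": [0, 0.003, 0], "grip": 1}, {"spin": 0, "slide": [0, 0, 0], "grip": 1}]}}

```text
time: 13.42
tool_pos: [0.5568, 0.0686, 0.1148]
ee_rot: [-3.139, 0.001, 1.143]
wrist_force: [-4.4, 1.9, 2.9]
width: 0.0207
finger_force: 30.8
```

Run:
```python
from h import *
t=cv2.imread("pics/top0.png").astype(int)
print(t[212:232,312:335:3].tolist()[::4])
b,g,r=[t[:,:,i] for i in range(3)]
m=(g>r+8)&(g>b+8); m[:205]=m[300:]=0; m[:,:268]=m[:,348:]=0
ys,xs=np.nonzero(m); w=cast("top",np.c_[xs,ys],.038)[:,:2]*1000-[539,75.4]
a=np.radians(-24.5);print(np.c_[xs,ys,(w@np.array([[np.cos(a),-np.sin(a)],[np.sin(a),np.cos(a)]])).round(0)].tolist())
```

```text
[[[44, 70, 99], [34, 53, 68], [39, 56, 73], [35, 52, 68], [34, 51, 68], [37, 55, 70], [57, 89, 116], [69, 107, 142]], [[21, 33, 54], [25, 39, 67], [27, 41, 70], [29, 45, 69], [38, 57, 74], [36, 55, 72], [36, 56, 72], [37, 57, 73]], [[100, 116, 118], [22, 35, 38], [13, 26, 39], [23, 35, 54], [25, 40, 68], [24, 41, 69], [30, 45, 69], [35, 53, 68]], [[126, 125, 130], [139, 149, 155], [145, 158, 169], [102, 116, 120], [23, 35, 40], [18, 29, 43], [19, 34, 54], [28, 43, 70]], [[128, 129, 133], [86, 88, 91], [125, 123, 129], [128, 128, 133], [137, 146, 155], [145, 158, 169], [101, 116, 118], [20, 35, 36]]]
[[309.0, 218.0, 69.0, 30.0], [327.0, 226.0, 68.0, -14.0], [327.0, 248.0, 23.0, -34.0]]
```

Call:
{"api": "arm_command", "payload": {"plan": [{"spin": 0, "slide": [0, 0, 0.002], "grip": 1}, {"spin": 0, "slide": [0, 0, 0.001], "grip": 1}, {"spin": 0, "slide": [0, 0, 0], "grip": 1}]}}

```text
time: 13.8
tool_pos: [0.5579, 0.0681, 0.1136]
ee_rot: [3.141, 0.0, 1.143]
wrist_force: [-2.2, 1.9, 0.6]
width: 0.0207
finger_force: 30.3
```

Call:
{"api": "arm_command", "payload": {"plan": [{"spin": 0, "slide": [0, 0, 0.002], "grip": 1}, {"spin": 0, "slide": [0, 0, 0.002], "grip": 1}, {"spin": 0, "slide": [0, 0, 0.002], "grip": 1}, {"spin": 0, "slide": [0, 0, 0], "grip": 1}]}}

```text
time: 14.3
tool_pos: [0.5578, 0.0682, 0.1108]
ee_rot: [3.141, 0.0, 1.143]
wrist_force: [-2.2, 1.7, 0.5]
width: 0.0208
finger_force: 30.3
```

Call:
{"api": "arm_command", "payload": {"plan": [{"spin": 0, "slide": [0, -0.002, 0.002], "grip": 1}, {"spin": 0, "slide": [0, 0, 0.002], "grip": 1}, {"spin": 0, "slide": [0, 0, 0.002], "grip": 1}, {"spin": 0, "slide": [0, 0, 0.001], "grip": 1}, {"spin": 0, "slide": [0, 0, 0], "grip": 1}]}}

```text
time: 14.92
tool_pos: [0.5572, 0.0686, 0.1079]
ee_rot: [3.141, -0.0, 1.143]
wrist_force: [-1.9, -0.1, 3.1]
width: 0.0209
finger_force: 30.2
```

Call:
{"api": "arm_command", "payload": {"plan": [{"spin": 0, "slide": [0, -0.005, 0], "grip": 1}, {"spin": 0, "slide": [0, -0.005, 0], "grip": 1}, {"spin": 0, "slide": [0, -0.005, 0], "grip": 1}, {"spin": 0, "slide": [0, -0.005, 0], "grip": 1}, {"spin": 0, "slide": [0, -0.004, 0], "grip": 1}, {"spin": 0, "slide": [0, -0.004, 0], "grip": 1}]}}

```text
time: 15.68
tool_pos: [0.5443, 0.0744, 0.1077]
ee_rot: [3.141, -0.0, 1.143]
wrist_force: [4.0, -1.5, 2.0]
width: 0.0204
finger_force: 29.5
```

Call:
{"api": "arm_command", "payload": {"plan": [{"spin": 0, "slide": [0, -0.003, 0], "grip": 1}, {"spin": 0, "slide": [0, -0.003, 0.001], "grip": 1}, {"spin": 0, "slide": [0, -0.002, 0], "grip": 1}, {"spin": 0, "slide": [0, 0, 0], "grip": 1}]}}

```text
time: 16.18
tool_pos: [0.5405, 0.0762, 0.1071]
ee_rot: [3.141, -0.0, 1.143]
wrist_force: [3.1, -1.9, 1.5]
width: 0.0207
finger_force: 29.5
```

Call:
{"api": "arm_command", "payload": {"plan": [{"spin": 0, "slide": [0, 0, 0.002], "grip": 1}, {"spin": 0, "slide": [0, -0.001, 0.001], "grip": 1}, {"spin": 0, "slide": [0, 0, 0], "grip": 1}]}}

```text
time: 16.55
tool_pos: [0.5409, 0.0764, 0.1068]
ee_rot: [3.139, -0.001, 1.143]
wrist_force: [4.5, -1.3, 6.0]
width: 0.0209
finger_force: 29.6
```

Call:
{"api": "arm_command", "payload": {"plan": [{"spin": 0, "slide": [0, -0.002, 0], "grip": 1}, {"spin": 0, "slide": [0, -0.002, 0], "grip": 1}, {"spin": 0, "slide": [0, 0, 0], "grip": 1}]}}

```text
time: 16.92
tool_pos: [0.5398, 0.0769, 0.107]
ee_rot: [3.137, -0.001, 1.143]
wrist_force: [5.4, -2.3, 5.5]
width: 0.0207
finger_force: 29.4
```

Call:
{"api": "arm_command", "payload": {"plan": [{"spin": 0, "slide": [0, -0.003, 0], "grip": 1}, {"spin": 0, "slide": [0, -0.003, 0], "grip": 1}, {"spin": 0, "slide": [0, 0, 0], "grip": 1}]}}

```text
time: 17.3
tool_pos: [0.5377, 0.078, 0.1074]
ee_rot: [3.136, -0.002, 1.143]
wrist_force: [6.2, -2.1, 5.5]
width: 0.021
finger_force: 29.7
```

Call:
{"api": "arm_command", "payload": {"plan": [{"spin": 0, "slide": [-0.002, 0, -0.003], "grip": 1}, {"spin": 0, "slide": [-0.001, 0, 0], "grip": 1}, {"spin": 0, "slide": [0, 0.002, 0], "grip": 1}, {"spin": 0, "slide": [0, 0.002, 0], "grip": 1}, {"spin": 0, "slide": [0, 0.002, 0], "grip": 1}]}}

```text
time: 17.92
tool_pos: [0.5371, 0.0764, 0.1077]
ee_rot: [-3.14, -0.001, 1.143]
wrist_force: [1.0, -1.0, 7.4]
width: 0.0205
finger_force: 29.9
```

Run:
```python
from h import *
s=snapshot("scene")[:,:,::-1]
t=snapshot("top")[:,:,::-1]
cv2.imwrite("pics/s4.png",np.hstack([cv2.resize(s[200:300,290:360],None,fx=5.5,fy=5.5,interpolation=cv2.INTER_CUBIC),cv2.resize(t[200:300,268:344],None,fx=5.5,fy=5.5,interpolation=cv2.INTER_CUBIC)]))
o=sensors.get_obs(); p=o['tool_pos'];print(p,o['wrist_force'],o['wrist_torque'],o['finger_force'])
```

```text
[0.53711237 0.07642548 0.1077014 ] [ 1.69033307 -1.13332418  6.73783175] [-0.20762494 -0.53459074  0.04283981] 29.876602292060852
```

View pics/s4.png

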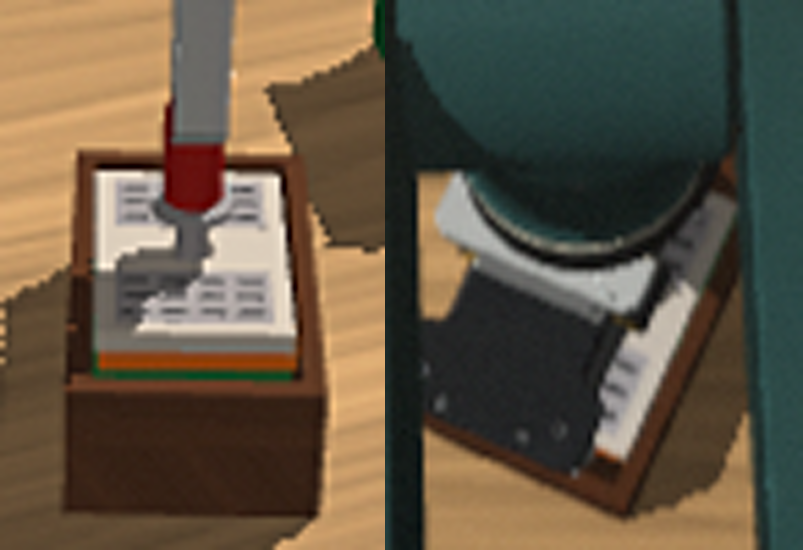

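Run:
```python
from h import *
a=np.radians(-24.5);M=np.array([[np.cos(a),-np.sin(a)],[np.sin(a),np.cos(a)]])
T=lambda n,px,z:((cast(n,px,z)[:,:2]*1000-[539,75.4])@M).round(1).tolist()
f=lambda u,v:(np.array([u,v])+.5)/5.5-.5
print("white +x edge now (s4)",T("scene",[f(195,335)+[290,200]],.054),"s3",T("scene",[f(197,344)+[290,200]],.054))
print("s4 corner white +x+y",T("scene",[f(297,338)+[290,200]],.054))
print("orange -x edge top",T("top",[f(243,460)+[268,200]],.046))
print("tray scene outer rim corners",T("scene",[f(66,380)+[290,200],f(326,393)+[290,200],f(303,152)+[290,200],f(78,151)+[290,200]],.052))
for p in([.54797,.07169,.14901],[.53711,.07643,.1077]):
    p=np.array(p);print("collar proj",proj("scene",[p-[0,0,.0773-.048]]))
print("s2 collar px",(np.array([330,160])+.5)/5-.5+[260,190],"s4 collar",f(192,208)+[290,200])
```

```text
white +x edge now (s4) [[49.0, 0.7]] s3 [[54.6, 1.2]]
s4 corner white +x+y [[50.1, 36.0]]
orange -x edge top [[-61.7, -35.5]]
tray scene outer rim corners [[74.3, -43.6], [80.0, 44.1], [-82.7, 46.4], [-80.9, -41.5]]
collar proj [[325.44941664 220.2940446 ]]
collar proj [[324.51464811 235.68912324]]
s2 collar px [325.6 221.6] s4 collar [324.5        237.40909091]
```

Call:
{"api": "arm_command", "payload": {"plan": [{"spin": 0, "slide": [0, 0, -0.001], "grip": 1}, {"spin": 0, "slide": [0, 0, -0.001], "grip": 1}, {"spin": 0, "slide": [0, 0, 0], "grip": 0.4}, {"spin": 0, "slide": [0, 0, 0], "grip": 0.4}, {"spin": 0, "slide": [0, 0, 0], "grip": 1}, {"spin": 0, "slide": [0, 0, 0], "grip": 1}, {"spin": 0, "slide": [0, 0, 0], "grip": 1}, {"spin": 0, "slide": [0, 0, 0], "grip": 1}]}}

```text
time: 19.02
tool_pos: [0.5371, 0.0759, 0.1075]
ee_rot: [-3.14, 0.001, 1.143]
wrist_force: [-0.9, 0.9, -2.3]
width: 0.0208
finger_force: 30.0
```

Run:
```python
from h import *
s=snapshot("scene")[:,:,::-1]
t=snapshot("top")[:,:,::-1]
cv2.imwrite("pics/s5.png",np.hstack([cv2.resize(s[200:300,290:360],None,fx=5.5,fy=5.5,interpolation=cv2.INTER_CUBIC),cv2.resize(t[200:300,268:344],None,fx=5.5,fy=5.5,interpolation=cv2.INTER_CUBIC)]))
o=sensors.get_obs(); p=o['tool_pos'];print(p,o['wrist_force'],o['wrist_torque'],o['finger_force'],o['width'])
```

```text
[0.53728637 0.07588262 0.10769362] [-1.49739764  0.36372362 -2.46705161] [0.08044201 0.2069948  0.0052355 ] 29.97443675994873 0.020934915641256033
```

View pics/s5.png

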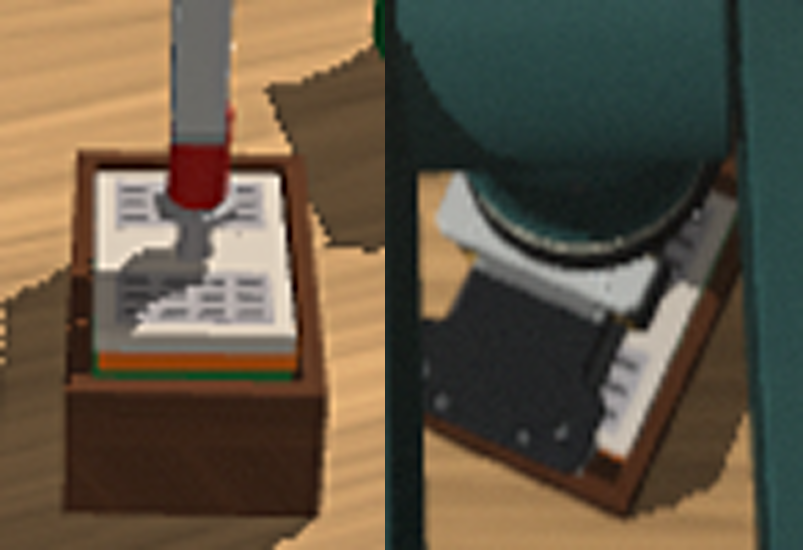

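Call:
{"api": "arm_command", "payload": {"plan": [{"spin": 0, "slide": [0, 0, 0.002], "grip": 1}, {"spin": 0, "slide": [0, 0, 0.001], "grip": 1}, {"spin": 0, "slide": [0.002, 0, 0], "grip": 1}, {"spin": 0, "slide": [0, 0, 0], "grip": 1}]}}

```text
time: 19.62
tool_pos: [0.538, 0.0768, 0.1066]
ee_rot: [3.142, 0.0, 1.143]
wrist_force: [-0.4, 0.2, 0.1]
width: 0.0207
finger_force: 30.1
```

Call:
{"api": "arm_command", "payload": {"plan": [{"spin": 0, "slide": [0, 0, 0.001], "grip": 1}, {"spin": 0, "slide": [0, 0.002, 0], "grip": 1}, {"spin": 0, "slide": [0, 0.002, 0], "grip": 1}, {"spin": 0, "slide": [0, 0, 0], "grip": 1}]}}

```text
time: 20.12
tool_pos: [0.5395, 0.0762, 0.1063]
ee_rot: [-3.141, -0.0, 1.143]
wrist_force: [-4.7, 1.7, 4.1]
width: 0.0209
finger_force: 30.5
```

Call:
{"api": "arm_command", "payload": {"plan": [{"spin": 0, "slide": [0, 0.003, 0], "grip": 1}, {"spin": 0, "slide": [0, 0.003, 0], "grip": 1}, {"spin": 0, "slide": [0, 0, 0], "grip": 1}]}}

```text
time: 20.5
tool_pos: [0.5423, 0.0747, 0.1056]
ee_rot: [-3.141, 0.0, 1.143]
wrist_force: [-4.2, 1.7, 2.4]
width: 0.0208
finger_force: 30.4
```

Call:
{"api": "arm_command", "payload": {"plan": [{"spin": 0, "slide": [0, 0.001, 0.002], "grip": 1}, {"spin": 0, "slide": [0, 0, 0.001], "grip": 1}, {"spin": 0, "slide": [0, 0, 0], "grip": 1}]}}

```text
time: 20.88
tool_pos: [0.5425, 0.0747, 0.1042]
ee_rot: [-3.14, 0.0, 1.143]
wrist_force: [-5.2, 1.8, 3.5]
width: 0.021
finger_force: 30.5
```

Call:
{"api": "arm_command", "payload": {"plan": [{"spin": 0, "slide": [0, -0.002, 0.002], "grip": 1}, {"spin": 0, "slide": [0, -0.001, 0.002], "grip": 1}, {"spin": 0, "slide": [0, 0, 0.001], "grip": 1}, {"spin": 0, "slide": [0, 0, 0], "grip": 1}]}}

```text
time: 21.38
tool_pos: [0.542, 0.0751, 0.1024]
ee_rot: [3.141, -0.0, 1.143]
wrist_force: [-4.6, 1.7, 4.5]
width: 0.021
finger_force: 30.4
```

Call:
{"api": "arm_command", "payload": {"plan": [{"spin": 0, "slide": [0, -0.003, 0], "grip": 1}, {"spin": 0, "slide": [0, -0.001, 0.002], "grip": 1}, {"spin": 0, "slide": [0, 0, 0.002], "grip": 1}, {"spin": 0, "slide": [0, 0, 0], "grip": 1}]}}

```text
time: 21.88
tool_pos: [0.5411, 0.0755, 0.1008]
ee_rot: [3.138, -0.001, 1.143]
wrist_force: [-0.6, -0.2, 5.0]
width: 0.0206
finger_force: 30.1
```

Call:
{"api": "arm_command", "payload": {"plan": [{"spin": 0, "slide": [0, 0, 0.002], "grip": 1}, {"spin": 0, "slide": [0, 0, 0.002], "grip": 1}, {"spin": 0, "slide": [0, 0, 0], "grip": 1}]}}

```text
time: 22.25
tool_pos: [0.5411, 0.0755, 0.0989]
ee_rot: [3.138, -0.001, 1.143]
wrist_force: [-1.9, -0.5, 6.3]
width: 0.0209
finger_force: 30.1
```

Call:
{"api": "arm_command", "payload": {"plan": [{"spin": 0, "slide": [0, 0, 0.002], "grip": 1}, {"spin": 0, "slide": [0, 0, 0.002], "grip": 1}, {"spin": 0, "slide": [0, 0, 0.002], "grip": 1}, {"spin": 0, "slide": [0, 0, 0.002], "grip": 1}, {"spin": 0, "slide": [0, 0, 0], "grip": 1}]}}

```text
time: 22.88
tool_pos: [0.5412, 0.0756, 0.0953]
ee_rot: [3.138, -0.001, 1.143]
wrist_force: [-1.2, 0.2, 6.2]
width: 0.0204
finger_force: 30.1
```

Call:
{"api": "arm_command", "payload": {"plan": [{"spin": 0, "slide": [0, 0, 0.002], "grip": 1}, {"spin": 0, "slide": [0, 0, 0.002], "grip": 1}, {"spin": 0, "slide": [0, 0, 0.002], "grip": 1}, {"spin": 0, "slide": [0, 0, 0.002], "grip": 1}, {"spin": 0, "slide": [0, 0, 0], "grip": 1}]}}

```text
time: 23.5
tool_pos: [0.5411, 0.0756, 0.0914]
ee_rot: [3.138, -0.001, 1.143]
wrist_force: [-2.2, 0.5, 6.6]
width: 0.021
finger_force: 30.1
```

Call:
{"api": "arm_command", "payload": {"plan": [{"spin": 0, "slide": [0, 0, 0.002], "grip": 1}, {"spin": 0, "slide": [0, 0, 0.002], "grip": 1}, {"spin": 0, "slide": [0, 0, 0.001], "grip": 1}, {"spin": 0, "slide": [0, 0, 0], "grip": 1}]}}

```text
time: 24.0
tool_pos: [0.5412, 0.0756, 0.0893]
ee_rot: [3.138, -0.001, 1.143]
wrist_force: [-2.5, 0.8, 8.1]
width: 0.0209
finger_force: 30.1
```

Call:
{"api": "arm_command", "payload": {"plan": [{"spin": 0, "slide": [0, 0, 0.002], "grip": 1}, {"spin": 0, "slide": [0, 0, 0.001], "grip": 1}, {"spin": 0, "slide": [0, 0, 0], "grip": 1}]}}

```text
time: 24.38
tool_pos: [0.5411, 0.0756, 0.0877]
ee_rot: [3.138, -0.001, 1.143]
wrist_force: [-1.6, 0.9, 8.0]
width: 0.0211
finger_force: 30.1
```

Call:
{"api": "arm_command", "payload": {"plan": [{"spin": 0, "slide": [0, 0, 0.002], "grip": 1}, {"spin": 0, "slide": [0, 0, 0.001], "grip": 1}, {"spin": 0, "slide": [0, 0, 0], "grip": 1}]}}

```text
time: 24.75
tool_pos: [0.5412, 0.0756, 0.0873]
ee_rot: [3.137, -0.001, 1.143]
wrist_force: [-4.2, 0.4, 12.1]
width: 0.0205
finger_force: 30.2
```

Run:
```python
from h import *
s=snapshot("scene")[:,:,::-1]
cv2.imwrite("pics/s6.png",cv2.resize(s[200:300,285:365],None,fx=6,fy=6,interpolation=cv2.INTER_CUBIC))
o=sensors.get_obs(); p=o['tool_pos'];print(p,o['wrist_force'],o['wrist_torque'],o['finger_force'],o['width'])
```

```text
[0.54119706 0.0756559  0.08736035] [-4.05990719  0.76739677 13.32433347] [-0.05524384  0.79032611 -0.01850137] 30.159103274345398 0.02091115303517213
```

View pics/s6.png

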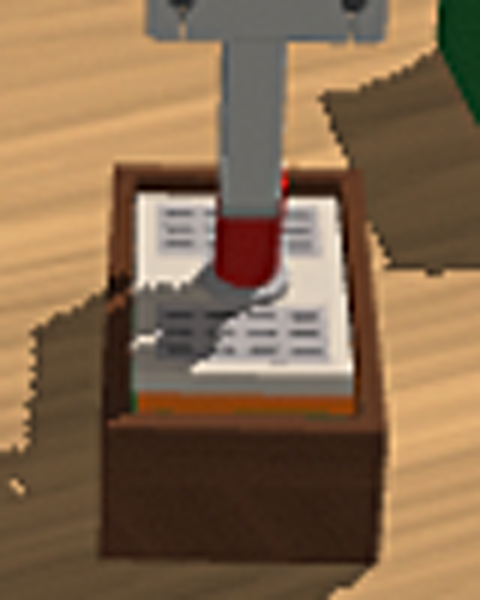

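Call:
{"api": "arm_command", "payload": {"plan": [{"spin": 0, "slide": [0, -0.002, -0.002], "grip": 1}, {"spin": 0, "slide": [0, 0, -0.001], "grip": 1}, {"spin": 0, "slide": [0, 0, 0], "grip": 0.3}, {"spin": 0, "slide": [0, 0, 0], "grip": 0}, {"spin": 0, "slide": [0, 0, 0], "grip": 0}, {"spin": 0, "slide": [0, 0, 0], "grip": 0}]}}

```text
time: 25.55
tool_pos: [0.5388, 0.0763, 0.0855]
ee_rot: [-3.141, 0.0, 1.143]
wrist_force: [0.3, 0.4, -0.3]
width: 0.0472
finger_force: 0.0
```

Call:
{"api": "arm_command", "payload": {"plan": [{"spin": 0, "slide": [0, 0, -0.01], "grip": 0}, {"spin": 0, "slide": [0, 0, -0.04], "grip": 0}, {"spin": 0, "slide": [0, 0, -0.08], "grip": 0}, {"spin": 0, "slide": [0, 0, -0.1], "grip": 0}, {"spin": 0, "slide": [-0.1, 0, 0], "grip": 0}, {"spin": 0, "slide": [-0.1, 0, 0], "grip": 0}, {"spin": 0, "slide": [-0.1, 0, 0], "grip": 0}, {"spin": 0, "slide": [-0.1, 0, 0], "grip": 0}, {"spin": 0, "slide": [0, 0, 0], "grip": 0}]}}

```text
time: 26.68
tool_pos: [0.4551, -0.1081, 0.2016]
ee_rot: [3.14, 0.001, 1.138]
wrist_force: [-0.3, 1.1, 0.8]
width: 0.0467
finger_force: 0.0
```

Run:
```python
from h import *
s=snapshot("scene")[:,:,::-1];t=snapshot("top")[:,:,::-1]
cv2.imwrite("pics/s7.png",np.hstack([cv2.resize(s[200:300,290:360],None,fx=5.5,fy=5.5,interpolation=cv2.INTER_CUBIC),cv2.resize(t[200:300,268:344],None,fx=5.5,fy=5.5,interpolation=cv2.INTER_CUBIC)]))
print(sensors.get_obs()['tool_pos'])
```

```text
[ 0.45615447 -0.10564957  0.20140468]
```

View pics/s7.png

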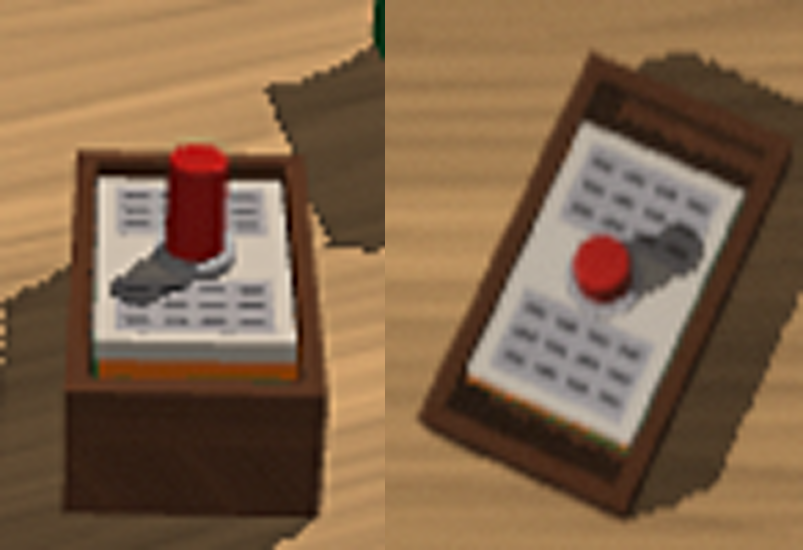

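Run:
```python
from h import *
a=np.radians(-24.5);M=np.array([[np.cos(a),-np.sin(a)],[np.sin(a),np.cos(a)]])
T=lambda n,px,z:((cast(n,px,z)[:,:2]*1000-[539,75.4])@M).round(1).tolist()
f=lambda u,v,o:(np.array([u,v])+.5)/5.5-.5+o
for z in(.093,.096,.099): print(z,T("top",[f(217,266,[268,200])],z),T("scene",[f(199,156,[290,200])],z))
print("white corners",T("top",[f(x-385,y,[268,200]) for x,y in((588,123),(745,187),(628,445),(468,375))],.054))
print("rim",T("top",[f(x-385,y,[268,200]) for x,y in((592,52),(793,147),(628,517),(421,420))],.052))
q=proj("scene",[[.539,.0754,.058],[.539,.0754,.096]]);print((q-[290,200]+.5)*5.5-.5)
```

```text
0.093 [[-2.5, 0.8]] [[-7.4, 2.3]]
0.096 [[-3.0, 0.6]] [[-2.2, 2.1]]
0.099 [[-3.4, 0.3]] [[3.0, 1.8]]
white corners [[53.6, 33.2], [55.0, -34.3], [-57.1, -33.6], [-57.3, 34.7]]
rim [[81.2, 43.9], [78.0, -45.1], [-82.4, -44.8], [-80.6, 44.3]]
[[190.0331278  249.91758958]
 [193.35733162 159.05453076]]
```

```bash
python3 -c "
from bench import ticket; print(ticket.close_job())"
```

```text
the job is handed in; nothing more can be done
None
```

I worked the red-handled pin down through all three inserts into the socket, released it and handed the job in. The last pictures show the collar flush on the top insert, the pin about 2 mm off the socket's axis and the inserts flat. The robot was clear of everything at about 27 s. The close-out call returned no verdict.

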